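# Stand the long steel pins in the drawer holder

### The arm

A 6-joint arm with a two-finger parallel gripper is mounted at the origin on the work surface. World frame = base frame: x ahead of the robot, y to its left, z up, the work surface at z = 0. Lengths are in mm, angles in rad, forces in N, time in s.
With the tool pointing down it reaches from about 325 to 775 mm from the base axis. Payload 9.3 kg.
Tool frame: the origin (TCP) lies on the centre line of the jaws, within the pads' length; the fingertips stand 19 mm ahead of it and the grasp point (between the pads) is the TCP; z points along the fingers, y is the direction in which the jaws open and shut (so a half turn about z gives the same grasp; the last joint's range is limited). The gripper opens to 85 mm and grips with 20 to 120 N. Pads are 22 mm wide; open, the fingers measure 114 mm over their backs; the gripper's body (76 mm by 85 mm) begins 54 mm behind the grasp point. The pads swing forward as they close: fully open they stand 13 mm farther back than shut.
Start: joints at [-0.153, 0.259, 0.021, 1.334, 0, 1.418], TCP at [549.997, -0.004, 250.279] pointing down, gripper open.
Joint ranges: [-3.04, 3.04], [-0.91, 1.82], [-1.04, 1.36], [-1.92, 1.95], [-1.52, 1.45], [-3.14, 3.14]. Speed limits (rad/s): [2.22, 2.22, 2.79, 3.14, 3.14, 3.14].

### API

Orientations are given as a unit quaternion [x, y, z, w].
In Python, from station import bot gives the robot as it stands.
- The arm moves only by the tool move_arm, never from a script. Its argument "series" is a list of rows, each a list of 6 numbers: the shift along the tool's x, y, z each as a share of 0.025 m, from -1 to 1, then the turn, a rotation vector about the tool's x, y, z each as a share of 0.5 rad, from -1 to 1. A call has 1 to 12 rows; each row shifts and turns the commanded pose from where the row before left it, along the tool's axes as they then stand; what a row does not reach is not made up. A row lasts 1/12 s, in which the tool goes at most 41.7 mm and 7.16 degrees, less where a joint would pass 70% of its speed; a pose out of reach is approached as far as the arm can. A call with a number of a shift or a turn outside -1 to 1 is refused whole. A call with a gripper value outside its range is refused whole. "fingers" is the closure, from -1 (fully open) to 1 (shut), set as the call begins (left out, the last holds). The fingers move at their own pace and stop on an object; the grip force is fixed at half the most. Time passes only in rows, so rows that do not move let the fingers close. It gives the time, the measured TCP pose, the force and the opening at its end, in the units of the state.
- bot.get_state(): the state, without advancing time (a new reading comes with each control period).
- bot.grab_frame(name): name is "scene" or "side" or "wrist"; returns a dict with "pixels" (384x512x3 uint8, red, green, blue), "z_map" (384x512 float32, mm along the optical axis (not along the pixel's ray), 0 where there is no reading), "fov_y" (degrees; the focal length in pixels is half the picture's height over the tangent of half this angle, whatever the lens; pixels are square), "cx", "cy" (the principal point, pixels), "xyz" and "orientation" of the camera in the world; the wrist camera has in their place "mount" (4x4, takes a point from camera to tool coordinates, whose origin is the TCP and whose axes are the flange's). Camera axes: x right, y down, z forward; pixel columns grow to the right and rows downward; lengths in mm; the calibration is good to about 2 mm. A picture is of the moment at which its call begins: read the wrist's pose just before it.
- bot.hand_in(): hands the job in, once; it reports no verdict.
The state is a dict: "time": time; "qpos": joint angles; "joint_velocities": joint speeds; "tau": joint torques, N m; "eef_pos": TCP position; "eef_rot": TCP orientation; "wrist_force": force on the tool from outside, world axes, zero at the start; "wrist_torque": the same for the moment, N m; "gripper_width": opening from 0.0 (shut) to 1.0 (fully open).
Only numpy, scipy, OpenCV 4.12 (cv2) and the standard library are available. Lean on these libraries where they do the work, as an engineer would, in place of code of your own. Each camera call takes 0.05 s, during which the arm holds its last target. There are 200 camera calls.

### The job

Pull the drawer of the small red cabinet on the bench all the way out to its stop. Then drop the two long steel pins end-down into the black holder inside the drawer, one in each cell, so that they stand on the drawer's floor, and leave the drawer fully out. Leave the short sleeve, the tin and the spanner where they are.

Things in the scene. Friction and masses are not known exactly. Their poses are not given: they have to be found in the camera images.
- cabinet: Low red steel bench-top cabinet with one drawer, fixed to the bench: 240 mm deep, 200 mm wide, 155 mm high. Origin: at bench level, below the middle of its open front face; the cabinet extends from there 240 mm along +x and 100 mm either way along y; -x points out of the drawer's front, towards the robot.
- drawer (a joint): The drawer's travel in m: 0 shut, 0.16 fully out at its stop; it slides along the cabinet's -x axis with about 2 N of friction and starts shut or a little open. Its front panel is 10 mm thick, 196 mm wide, from 8 to 144 mm above the bench; its side and rear walls rise to 71 mm above the bench.
- drawer_handle (a point): Middle of the drawer's horizontal steel bar handle; the bar runs along the cabinet's y, 110 mm long, about 10 mm thick, its centre line 35 mm out from the drawer's front face and 120 mm above the bench (35 mm below the cabinet's top). Moves with the drawer; axes as the cabinet's.
- cell_left (a point): Floor centre (16 mm above the bench) of the +y cell of the two-cell black plastic holder in the drawer. Each cell is square, 42 by 42 mm inside, walls 4 mm, open on top, 70 mm deep (rim 86 mm above the bench); centres 90 mm apart, 55 mm behind the drawer's front panel's inner face. Hidden under the cabinet's top until the drawer is out; moves with it; axes as the cabinet's.
- cell_right (a point): The same for the other cell, on the cabinet's -y side.
- pin_a: Long steel pin, a plain cylinder of 30 mm diameter and 120 mm length with a dark bore mark on its top, about 0.35 kg, standing on end on the bench. Origin: centre of its lower end; z along its axis, up.
- pin_b: A second long steel pin, identical to pin_a.
- short_sleeve: Short steel sleeve, the same steel and 30 mm diameter but only 65 mm long, standing on end on the bench; it does not belong in the holder. Origin: centre of its lower end.
- tin: Round tin, 72 mm diameter, 110 mm high, standing on the bench. Origin: centre of its underside.
- spanner: Steel open-ended spanner, 190 mm long, lying on the bench along its own x. Origin: centre of its underside.

How it is judged (in metres and radians):
On the way:
1. the drawer is pulled fully out (within 8 mm of its stop) (value of joint drawer above 0.152 m), for 0.2 s.
At the end, for the whole second after the job is handed in: One long pin stands in each cell: the centre of its lower end within 16 mm horizontally of the cell's centre and less than 12 mm above the cell's floor, leaning less than 0.3 rad, at rest; the drawer is still within 15 mm of its stop ((((horizontal distance between pin_a and cell_left below 0.016 m and z of pin_a in the frame of cell_left below 0.012 m and angle between pin_a's own z axis and vertical below 0.3 rad) and (horizontal distance between pin_b and cell_right below 0.016 m and z of pin_b in the frame of cell_right below 0.012 m and angle between pin_b's own z axis and vertical below 0.3 rad)) or ((horizontal distance between pin_b and cell_left below 0.016 m and z of pin_b in the frame of cell_left below 0.012 m and angle between pin_b's own z axis and vertical below 0.3 rad) and (horizontal distance between pin_a and cell_right below 0.016 m and z of pin_a in the frame of cell_right below 0.012 m and angle between pin_a's own z axis and vertical below 0.3 rad))) and value of joint drawer above 0.145 m and linear speed of each of pin_a, pin_b below 0.02 m/s); the robot touches nothing.
It fails at once if the short sleeve is moved by more than 30 mm or tipped over (distance of short_sleeve from where it was at the start of the episode above 0.03 m or angle between short_sleeve's own z axis and vertical above 0.5 rad).
It fails at once if the tin is moved by more than 30 mm or tipped over (distance of tin from where it was at the start of the episode above 0.03 m or angle between tin's own z axis and vertical above 0.5 rad).
It fails at once if the spanner is moved by more than 30 mm (distance of spanner from where it was at the start of the episode above 0.03 m).
It also fails if it takes over 72 s, if anything falls off the work surface, if the arm or the gripper's body presses on something with over 40 N, if the wrist force passes 120 N, or if a joint passes its speed limit or range.

## Working session

There is one attempt and no reset: what is moved stays moved. The work goes in short steps, Python scripts to look and compute and a tool call to move; the robot and the scene stay as the last step left them, time stands still between calls to the robot, and variables do not carry over. Pictures are saved under pics/ and viewed, about 8 in all and at most 12, crops included, and the job is handed in when it is done.

Besides the shell and the picture viewer there is one more tool, called after "Emit:" by a JSON object that holds its "api" and its "payload", one argument or row to a line. move_arm: Moves the arm, as the interface text tells. Its arguments: {"type":"object","properties":{"series":{"type":"array","items":{"type":"array","items":{"type":"number","minimum":-1,"maximum":1}}},"fingers":{"type":"number"}},"required":["series"]}

```bash
mkdir -p pics; cat > h.py <<'E'
import numpy as np, cv2
from scipy.spatial.transform import Rotation as R
from station import bot
def grab(name):
    s=bot.get_state(); f=bot.grab_frame(name)
    if name=="wrist":
        T=np.eye(4); T[:3,:3]=R.from_quat(s["eef_rot"]).as_matrix(); T[:3,3]=s["eef_pos"]; T=T@np.array(f["mount"])
    else:
        T=np.eye(4); o=np.array(f["orientation"])
        T[:3,:3]=R.from_quat(o).as_matrix() if o.size==4 else o; T[:3,3]=f["xyz"]
    f["T"]=T; return f
def cloud(f):
    h,w=f["z_map"].shape; fl=h/2/np.tan(np.radians(f["fov_y"])/2)
    v,u=np.mgrid[:h,:w]; z=f["z_map"]
    P=np.stack([(u-f["cx"])*z/fl,(v-f["cy"])*z/fl,z],-1)@f["T"][:3,:3].T+f["T"][:3,3]
    P[z==0]=np.nan; return P
def save(f,n): cv2.imwrite("pics/"+n,cv2.cvtColor(f["pixels"],cv2.COLOR_RGB2BGR))
E
python3 - <<'E'
from h import *
print(bot.get_state())
for n in("scene","side"):
    f=grab(n); save(f,n+"0.png"); np.save(n+"0.npy",cloud(f)); print(n,f["xyz"],f["fov_y"])
a=[cv2.imread(f"pics/{n}0.png") for n in("scene","side")]
E
```

```text
{'time': 0.0, 'qpos': array([-1.52554455e-01,  2.59152703e-01,  2.07511149e-02,  1.33368418e+00,
        1.26191341e-05,  1.41819129e+00]), 'joint_velocities': array([-3.24535644e-04, -1.84095135e-03, -9.15117062e-04,  7.57691781e-04,
       -3.36844914e-05, -1.18691271e-03]), 'tau': array([-2.65873996e-04, -5.55637658e+01,  3.44536042e+01,  1.31759423e-02,
       -2.94380488e-04,  4.47349430e-05]), 'eef_pos': array([5.49741715e+02, 6.35901520e-02, 2.49683411e+02]), 'eef_rot': array([ 7.07088754e-01,  7.07124514e-01, -3.76212148e-04, -5.23610223e-04]), 'wrist_force': array([-0.0251792 ,  0.33524884, -0.04765887]), 'wrist_torque': array([ 0.00708335,  0.01864027, -0.06294364]), 'gripper_width': 0.9982716683797205}
scene [ 264.709197   -622.55552678 1166.91599112] 42.533156165026064
side [ -34.27161112 -691.71156007  765.4209553 ] 52.216418505146116
```

View pics/scene0.png

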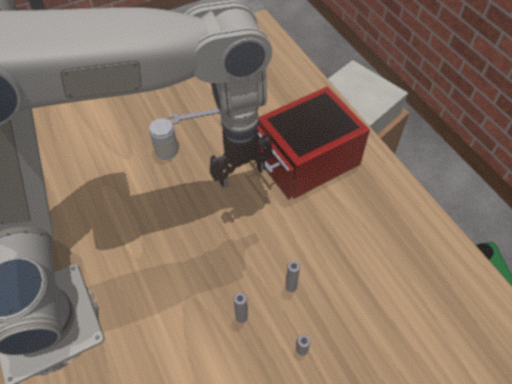

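View pics/side0.png

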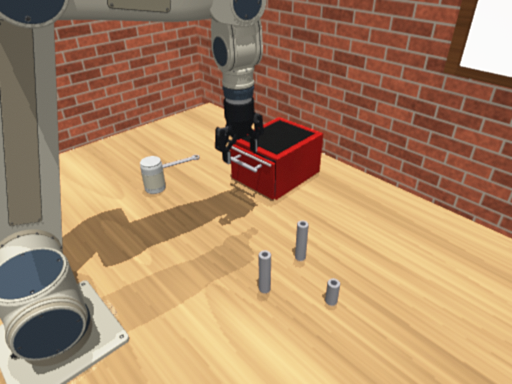

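The scene view shows the pin tops at about (293,268) and (240,299), the sleeve at (303,342), the tin at (163,135), the spanner at (195,116), and the red cabinet around (315,140) with its handle near (275,160).

```bash
python3 - <<'E'
from h import *
for n in("scene","side"):
    P=np.load(n+"0.npy"); im=cv2.imread(f"pics/{n}0.png").astype(int)
    x,y,z=np.moveaxis(P,-1,0)
    # standing things
    m=((z>30)&(z<135)&(y<-90)&(x>200)).astype(np.uint8)
    k,l,st,c=cv2.connectedComponentsWithStats(m)
    for i in range(1,k):
        if st[i,4]>30:
            q=P[l==i]; top=q[q[:,2]>np.percentile(q[:,2],97)-6]
            print(n,c[i].round(),st[i,4],"top mid",((top.max(0)+top.min(0))/2).round(1),"ext",(top.max(0)-top.min(0)).round(1))
    # cabinet top
    red=(im[...,2]>90)&(im[...,1]<50)&(im[...,0]<50)
    v,u=np.where(red); print("red px",u.min(),u.max(),v.min(),v.max())
    hull=cv2.convexHull(np.stack([u,v],1).astype(np.int32))
    m=np.zeros(red.shape,np.uint8); cv2.fillConvexPoly(m,hull,1)
    q=P[(m>0)&(abs(z-155)<6)]
    if len(q)>50:
        r=cv2.minAreaRect(q[:,:2].astype(np.float32)); print("top rect",r,cv2.boxPoints(r).round(1).tolist(),np.median(q[:,2]))
a=cv2.imread("pics/scene0.png")[70:220,200:400]; cv2.imwrite("pics/c1.png",cv2.resize(a,None,fx=4,fy=4,interpolation=cv2.INTER_CUBIC))
E
```

```text
scene [292. 274.] 303 top mid [ 578.7 -202.2  120.9] ext [28.4 27.9  7.9]
scene [240. 306.] 309 top mid [ 429.9 -214.1  121.2] ext [27.7 28.7  7.8]
scene [303. 343.] 193 top mid [ 520.  -351.8   67.4] ext [26.3 26.3  8.6]
red px 258 367 95 196
top rect ((821.1175537109375, 130.60421752929688), (245.57952880859375, 197.84800720214844), 3.6864418983459473) [[692.2000122070312, 221.39999389648438], [704.9000244140625, 24.0], [950.0, 39.79999923706055], [937.2999877929688, 237.1999969482422]] 156.68829293832556
side [491.  99.] 996 top mid [1884.2 -171.   129.8] ext [ 21.6 160.   10.1]
side [302. 236.] 361 top mid [ 578.1 -203.9  119.8] ext [29.8 29.2  7.1]
side [264. 267.] 401 top mid [ 429.9 -218.1  119.6] ext [27.5 27.2  6.9]
side [333. 288.] 227 top mid [ 519.5 -353.3   65.1] ext [28.2 28.9  6.8]
red px 230 507 65 218
top rect ((1299.7235107421875, 73.55229187011719), (237.68032836914062, 1205.2806396484375), 83.04431915283203) [[687.0999755859375, 28.600000381469727], [1883.5, -117.4000015258789], [1912.300048828125, 118.5], [715.9000244140625, 264.5]] 157.69401522201616
```

View pics/c1.png

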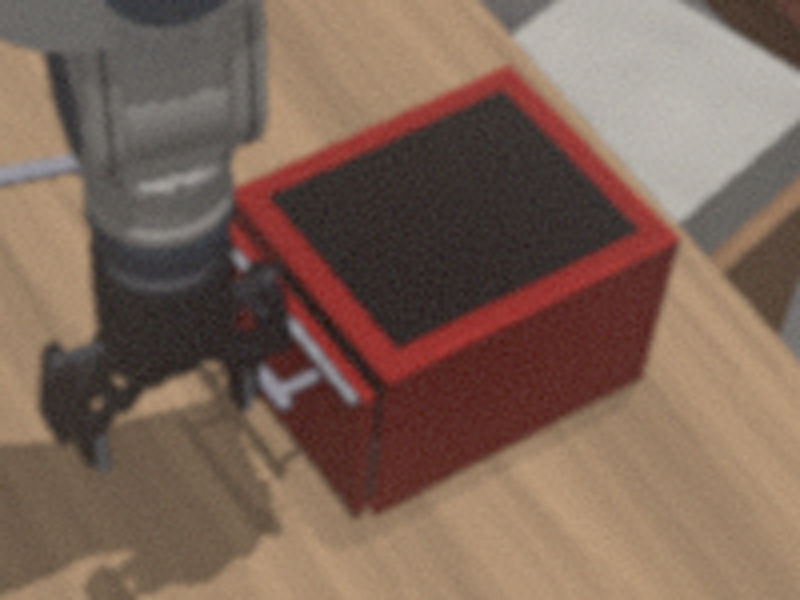

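The crop shows the drawer a few mm open, with the bar handle along its top edge. I'll get the panel and handle from the clouds in the cabinet frame.

```bash
python3 - <<'E'
from h import *
a=np.radians(3.69); ex=np.array([np.cos(a),np.sin(a)]); ey=np.array([-ex[1],ex[0]]); o=np.array([698.5,122.7])
for n in("scene","side"):
    P=np.load(n+"0.npy"); d=P[...,:2]-o; X=d@ex; Y=d@ey; Z=P[...,2]
    im=cv2.imread(f"pics/{n}0.png").astype(int); red=(im[...,2]>70)&(im[...,1]<55)&(im[...,0]<55)
    t=red&(Z>150)&(Z<165)&(abs(Y)<115)&(X<300)
    print(n,"top X",np.percentile(X[t],[1,99]).round(1),"Y",np.percentile(Y[t],[1,99]).round(1),"z",np.median(Z[t]))
    p=red&(Z>30)&(Z<110)&(X<20)&(X>-40)&(abs(Y)<90)
    print("panel X",np.percentile(X[p],[5,25,50,75,95]).round(1),p.sum(),"slope",np.polyfit(Y[p],X[p],1).round(3))
    g=(~red)&(abs(Z-120)<14)&(X<-25)&(X>-85)&(abs(Y)<70)&(im.min(-1)>90)
    print("handle",g.sum(),X[g].round().tolist()[:60:4],Y[g].round().tolist()[:60:4],np.median(Z[g]),np.median(X[g]))
E
```

```text
scene top X [ 15.6 246.3] Y [-97.5  96.8] z 155.422563236862
panel X [-2.1 -1.1 -0.3  0.4 14.6] 314 slope [-0.027 -0.766]
handle 42 [-32.0, -39.0, -37.0, -40.0, -29.0, -36.0, -27.0, -34.0, -37.0, -37.0, -37.0] [-20.0, -30.0, -33.0, -37.0, -40.0, -40.0, -46.0, -48.0, -47.0, -53.0, -52.0] 123.97732964266959 -35.438924124736054
side top X [ 14.9 256.6] Y [-99.8  96.7] z 156.30112077145947
panel X [-2.1 -0.5  0.5  1.6  3.2] 649 slope [0.005 0.628]
handle 100 [-34.0, -39.0, -26.0, -40.0, -39.0, -35.0, -39.0, -37.0, -36.0, -31.0, -39.0, -41.0, -37.0, -39.0, -38.0] [56.0, 51.0, 46.0, 36.0, 43.0, 28.0, 33.0, 17.0, 18.0, 4.0, 1.0, 4.0, -11.0, -4.0, -20.0] 124.86602325913424 -37.678757463739586
```

Emit:
{"api": "move_arm", "payload": {
  "series": [
    [0,0,0,0,0,-0.129],
    [0.752,0.8,0,0,0,0],
    [0.752,0.8,0,0,0,0],
    [0.752,0.8,0,0,0,0],
    [0.752,0.8,0,0,0,0],
    [0.752,0.8,0,0,0,0],
    [0.752,0.8,0,0,0,0],
    [0,0,0,0,0,0],
    [0,0,0,0,0,0]
  ],
  "fingers": 0.15
}}

```text
time: 0.85
eef_pos: [662.8, 121.3, 248.8]
eef_rot: [0.683, 0.73, -0.001, -0.001]
wrist_force: [0.3, 0.1, 0.2]
gripper_width: 0.426
```

```bash
python3 - <<'E'
from h import *
f=grab("wrist"); save(f,"w1.png"); P=cloud(f); np.save("w1.npy",P); s=bot.get_state(); print(s["eef_pos"],s["eef_rot"],s["gripper_width"],f["mount"])
E
```

```text
[662.34156556 120.57343222 249.3057065 ] [ 6.83627163e-01  7.29830954e-01 -6.59962820e-04 -4.95837529e-04] 0.42513424831222835 [[ 3.14379299e-04 -9.58829295e-01 -2.83982895e-01  7.20844373e+01]
 [ 9.99999890e-01  2.02308053e-04  4.23970524e-04 -6.79689596e-01]
 [-3.49063332e-04 -2.83982997e-01  9.58829253e-01 -1.24820392e+02]
 [ 0.00000000e+00  0.00000000e+00  0.00000000e+00  1.00000000e+00]]
```

View pics/w1.png

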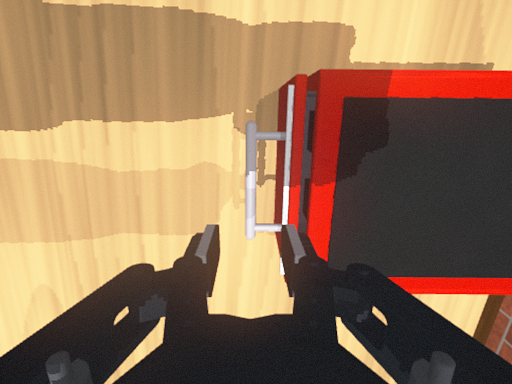

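The wrist view shows the bar at u=251, v=123–238, parallel to the cabinet front. The jaw centre is at u≈256 and the panel top edge at u≈297.

```bash
python3 - <<'E'
from h import *
P=np.load("w1.npy"); s=bot.get_state(); a=np.radians(3.69)
im=cv2.imread("pics/w1.png").astype(int)
Q=(P-s["eef_pos"])@R.from_quat(s["eef_rot"]).as_matrix()
for v in(130,150,180,210,232):print(v,[Q[v,u].round(1).tolist() for u in(249,251,253)],P[v,251].round(1))
red=(im[...,2]>150)&(im[...,1]<60)&(im[...,0]<60)
t=red&(abs(P[...,2]-156)<4); print("cab top tool y min,max x",np.nanpercentile(Q[t],[1,99],axis=0).round(1), "edge by row",[ (v,Q[v][t[v]][:,1].min().round(1)) for v in (100,150,200,260) if t[v].any()])
t=red&(abs(P[...,2]-144)<5);print("panel top",[ (v,Q[v][t[v]][:,1].min().round(1),Q[v][t[v]][:,1].max().round(1)) for v in (100,150,200) if t[v].any()])
for u in(340,420):
  c=Q[:,u][red[:,u]&(abs(P[:,u,2]-156)<4)]; print(u,c[:,0].min().round(1),c[:,0].max().round(1))
E
```

```text
130 [[55.8, -1.1, 123.0], [55.8, 0.8, 122.9], [55.7, 2.6, 123.5]] [659.2 176.2 126.4]
150 [[37.6, -1.1, 122.3], [37.4, 0.8, 123.5], [37.4, 2.7, 123.2]] [660.5 157.9 125.8]
180 [[8.4, -1.1, 123.4], [8.3, 0.9, 123.9], [8.5, 2.8, 123.1]] [662.5 128.9 125.4]
210 [[-22.0, -1.1, 121.9], [-22.3, 0.9, 122.8], [-23.0, 2.9, 124.4]] [664.5  98.3 126.5]
232 [[-46.4, -1.1, 122.8], [-47.0, 1.0, 123.9], [-46.6, 3.0, 123.2]] [666.2  73.7 125.4]
cab top tool y min,max x [[-95.8  53.   91.3]
 [101.8 244.8  94.6]] edge by row [(100, np.float64(53.5)), (150, np.float64(53.6)), (200, np.float64(52.1)), (260, np.float64(70.6))]
panel top [(100, np.float64(36.7), np.float64(44.2)), (150, np.float64(37.0), np.float64(44.0)), (200, np.float64(35.5), np.float64(43.9))]
340 62.6 102.2
420 -95.8 101.6
```

Emit:
{"api": "move_arm", "payload": {
  "series": [
    [0.03,0.03,0,0,0,0],
    [0,0,0,0,0,0],
    [0,0,0.8,0,0,0],
    [0,0,0.8,0,0,0],
    [0,0,0.8,0,0,0],
    [0,0,0.8,0,0,0],
    [0,0,0.8,0,0,0],
    [0,0,0.8,0,0,0],
    [0,0,0,0,0,0],
    [0,0,0,0,0,0]
  ],
  "fingers": 0.4
}}

```text
time: 1.73
eef_pos: [662.5, 120.4, 130.3]
eef_rot: [0.684, 0.729, -0.001, -0.001]
wrist_force: [-0.4, -0.1, 0.4]
gripper_width: 0.299
```

Emit:
{"api": "move_arm", "payload": {
  "series": [
    [0,0,0,0,0,0],
    [0,0,0,0,0,0],
    [0,0,0,0,0,0],
    [0,0,0,0,0,0],
    [0,0,0,0,0,0]
  ],
  "fingers": 1
}}

```text
time: 2.15
eef_pos: [663.8, 120.8, 132.2]
eef_rot: [0.684, 0.729, 0.001, 0.001]
wrist_force: [-1.5, -2.1, 6.8]
gripper_width: 0.097
```

Emit:
{"api": "move_arm", "payload": {
  "series": [
    [0,-0.3,0,0,0,0],
    [0,-0.6,0,0,0,0],
    [0,-0.6,0,0,0,0],
    [0,-0.6,0,0,0,0],
    [0,-0.6,0,0,0,0],
    [0,-0.6,0,0,0,0],
    [0,-0.6,0,0,0,0],
    [0,-0.6,0,0,0,0],
    [0,-0.6,0,0,0,0],
    [0,-0.5,0,0,0,0],
    [0,-0.3,0,0,0,0],
    [0,-0.1,0,0,0,0]
  ]
}}

```text
time: 3.15
eef_pos: [513.6, 111.9, 132.2]
eef_rot: [0.684, 0.73, 0.002, 0.001]
wrist_force: [2.8, 2.1, 5.3]
gripper_width: 0.097
```

Emit:
{"api": "move_arm", "payload": {
  "series": [
    [0,-0.16,0,0,0,0],
    [0,-0.16,0,0,0,0],
    [0,-0.16,0,0,0,0],
    [0,0,0,0,0,0],
    [0,0,0,0,0,0]
  ]
}}

```text
time: 3.57
eef_pos: [509.4, 111.7, 132.3]
eef_rot: [0.684, 0.73, 0.007, 0.005]
wrist_force: [31.9, 7.6, -16.9]
gripper_width: 0.098
```

Emit:
{"api": "move_arm", "payload": {
  "series": [
    [0,0.28,0,0,0,0],
    [0,0,0,0,0,0]
  ]
}}

```text
time: 3.73
eef_pos: [511.4, 111.8, 132.2]
eef_rot: [0.684, 0.73, 0.003, 0.001]
wrist_force: [1.3, 4.4, 9.4]
gripper_width: 0.096
```

Emit:
{"api": "move_arm", "payload": {
  "series": [
    [0,0,0,0,0,0],
    [0,0,0,0,0,0],
    [0,0,0,0,0,0],
    [0,0,-0.5,0,0,0],
    [0,0,-1,0,0,0],
    [0,0,-1,0,0,0],
    [0,0,-1,0,0,0],
    [0,0.4,-1,0,0,0],
    [0,0.8,-0.8,0,0,0],
    [0,0.8,-0.4,0,0,0],
    [0,0,0,0,0,0],
    [0,0,0,0,0,0]
  ],
  "fingers": 0.4
}}

```text
time: 4.73
eef_pos: [558.7, 114.2, 272.4]
eef_rot: [0.684, 0.729, -0.0, -0.0]
wrist_force: [-0.7, -0.3, -0.9]
gripper_width: 0.302
```

```bash
python3 - <<'E'
from h import *
f=grab("wrist"); save(f,"w2.png"); P=cloud(f); np.save("w2.npy",P); s=bot.get_state(); print(s["time"],s["eef_pos"],s["eef_rot"],s["wrist_force"])
im=cv2.imread("pics/w2.png"); 
E
```

```text
4.7833 [557.82526432 114.22701056 271.90899375] [ 6.83965104e-01  7.29514200e-01 -6.63248738e-04 -5.73110856e-04] [ 0.7873865   0.06335925 -0.99682492]
```

View pics/w2.png

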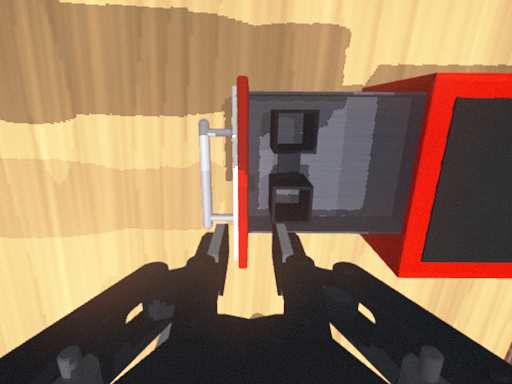

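The drawer is out and both cells are visible, with rims around (295,131) and (291,200). Their centres come from rim-height points.

```bash
python3 - <<'E'
from h import *
P=np.load("w2.npy"); a=np.radians(3.69); ex=np.array([np.cos(a),np.sin(a)]); ey=np.array([-ex[1],ex[0]])
m=(abs(P[...,2]-87)<5).astype(np.uint8); m[:, :255]=0; m[:,340:]=0
k,l,st,c=cv2.connectedComponentsWithStats(m)
for i in range(1,k):
    if st[i,4]>60:
        q=P[l==i][:,:2]; e=np.stack([q@ex,q@ey],1); lo,hi=np.percentile(e,[1,99],axis=0); mid=(lo+hi)/2
        print(c[i].round(),st[i],"centre",(mid[0]*ex+mid[1]*ey).round(1),"size",(hi-lo).round(1), np.median(P[l==i][:,2]))
im=cv2.imread("pics/w2.png")
t=(abs(P[...,2]-144)<4); e=P[t][:,:2]; e=np.stack([e@ex,e@ey],1); e=e[(e[:,0]<620)&(e[:,0]>500)]
print("panel top",np.percentile(e,[2,98],axis=0).round(1),"pred panel face", (np.array([510.5,111.8])@ex+35).round(1), "pred cell ex",(np.array([510.5,111.8])@ex+100).round(1))
red=(im[...,2]>150)&(im[...,1]<60)&(im[...,0]<60)&(abs(P[...,2]-156)<5); e=P[red][:,:2];e=np.stack([e@ex,e@ey],1);print("cab top",np.percentile(e,[1,99],axis=0).round(1))
E
```

```text
[296. 130.] [273 109  46  45 657] centre [606.7 166.4] size [49.9 49.6] 86.95229530494157
[292. 204.] [271 185  42  39 565] centre [611.9  77.2] size [50.  49.6] 86.64544443366765
panel top [[547.1  -7.8]
 [560.7 176.1]] pred panel face 551.6 pred cell ex 616.6
cab top [[720.4 -17.9]
 [832.7 179.7]]
```

Emit:
{"api": "move_arm", "payload": {
  "series": [
    [-0.5,0,0,0,0,0],
    [-1,0,0,0,0,0],
    [-1,0,0,0,0,0],
    [-1,0,0,0,0,0],
    [-1,0,0,0,0,0],
    [-1,0,0,0,0,0],
    [-1,0,0,0,0,0],
    [-1,0,0,0,0,0],
    [-1,0,0,0,0,0],
    [-1,0,0,0,0,0],
    [-1,0,0,0,0,0],
    [-1,0,0,0,0,0]
  ],
  "fingers": -0.3
}}

```text
time: 5.78
eef_pos: [575.6, -174.0, 272.3]
eef_rot: [0.684, 0.729, -0.0, -0.001]
wrist_force: [0.3, 0.1, -0.2]
gripper_width: 0.65
```

Emit:
{"api": "move_arm", "payload": {
  "series": [
    [-0.7,0,0,0,0,0],
    [-0.52,0,0,0,0,0],
    [0,0,0,0,0,0],
    [0,0,0,0,0,0],
    [0,0,0,0,0,0]
  ]
}}

```text
time: 6.2
eef_pos: [578.5, -202.4, 272.7]
eef_rot: [0.684, 0.73, 0.0, -0.0]
wrist_force: [-0.5, 0.0, 1.0]
gripper_width: 0.65
```

```bash
cat > pin.py <<'E'
from h import *
f=grab("wrist"); P=cloud(f); s=bot.get_state(); Rm=R.from_quat(s["eef_rot"]).as_matrix()
print(s["time"],s["eef_pos"].round(1),s["gripper_width"])
m=(abs(P[...,2]-120)<7).astype(np.uint8); k,l,st,c=cv2.connectedComponentsWithStats(m)
for i in range(1,k):
    if st[i,4]>60:
        q=P[l==i]; lo,hi=np.percentile(q,[1,99],axis=0); w=(lo+hi)/2
        (u,v),rad=cv2.minEnclosingCircle(q[:,:2].astype(np.float32))
        print(c[i].round(),st[i,4],w.round(1),(hi-lo).round(1),(u,v,rad),"tool",((np.array([u,v,100])-s["eef_pos"])@Rm/25).round(3))
E
python3 pin.py
```

```text
6.25 [ 578.6 -202.1  272.8] 0.6495167291212861
[249. 179.] 587 [ 576.7 -202.   118.4] [27.8 27.7  8.5] (576.7274169921875, -202.23377990722656, 14.890893936157227) tool [-4.000e-03 -7.400e-02  6.913e+00]
[114. 182.] 628 [ 430.1 -214.9  118. ] [27.4 28.1  9.2] (429.5278625488281, -215.39810180664062, 15.327106475830078) tool [-0.145 -5.984  6.914]
```

Emit:
{"api": "move_arm", "payload": {
  "series": [
    [0,-0.07,0.5,0,0,0],
    [0,0,0.9,0,0,0],
    [0,0,0.9,0,0,0],
    [0,0,0.9,0,0,0],
    [0,0,0.9,0,0,0],
    [0,0,0.9,0,0,0],
    [0,0,0.9,0,0,0],
    [0,0,0.6,0,0,0],
    [0,0,0.4,0,0,0],
    [0,0,0,0,0,0],
    [0,0,0,0,0,0]
  ]
}}

```text
time: 7.17
eef_pos: [577.3, -202.5, 100.6]
eef_rot: [0.684, 0.73, 0.0, -0.0]
wrist_force: [0.2, -0.2, -0.3]
gripper_width: 0.649
```

Emit:
{"api": "move_arm", "payload": {
  "series": [
    [0,0,0,0,0,0],
    [0,0,0,0,0,0],
    [0,0,0,0,0,0],
    [0,0,0,0,0,0],
    [0,0,0,0,0,0],
    [0,0,0,0,0,0]
  ],
  "fingers": 1
}}

```text
time: 7.67
eef_pos: [577.8, -203.4, 101.8]
eef_rot: [0.684, 0.73, 0.0, 0.001]
wrist_force: [-0.1, 1.2, 7.0]
gripper_width: 0.338
```

Emit:
{"api": "move_arm", "payload": {
  "series": [
    [0,0,-0.4,0,0,0],
    [0,0,-0.9,0,0,0],
    [0,0,-0.9,0,0,0],
    [0,0,-0.9,0,0,0],
    [0,0,-0.9,0,0,0],
    [0,0,-0.9,0,0,0],
    [0,0,-0.9,0,0,0],
    [0,0,-0.9,0,0,0],
    [0,0,-0.3,0,0,0]
  ]
}}

```text
time: 8.42
eef_pos: [577.5, -203.4, 279.1]
eef_rot: [0.684, 0.73, 0.001, 0.002]
wrist_force: [-0.6, 0.1, -4.3]
gripper_width: 0.339
```

Emit:
{"api": "move_arm", "payload": {
  "series": [
    [0.5,0.1,0,0,0,0],
    [0.9,0.2,0,0,0,0],
    [1,0.2,0,0,0,0],
    [1,0.2,0,0,0,0],
    [1,0.2,0,0,0,0],
    [1,0.2,0,0,0,0],
    [1,0.2,0,0,0,0],
    [1,0.2,0,0,0,0],
    [1,0.2,0,0,0,0],
    [1,0.2,0,0,0,0],
    [0.9,0.2,0,0,0,0],
    [0.6,0,0,0,0,0]
  ]
}}

```text
time: 9.42
eef_pos: [611.6, 74.8, 273.7]
eef_rot: [0.683, 0.73, -0.001, -0.001]
wrist_force: [-0.3, -0.4, -5.2]
gripper_width: 0.338
```

Emit:
{"api": "move_arm", "payload": {
  "series": [
    [0.17,0,0,0,0,0],
    [0,0,0,0,0,0],
    [0,0,0,0,0,0],
    [0,0,0,0,0,0]
  ]
}}

```text
time: 9.75
eef_pos: [611.5, 75.6, 275.0]
eef_rot: [0.684, 0.729, -0.0, -0.0]
wrist_force: [-0.7, -0.1, -4.4]
gripper_width: 0.333
```

```bash
python3 - <<'E'
from h import *
f=grab("wrist"); s=bot.get_state(); save(f,"w3.png"); P=cloud(f); print(s["time"],s["eef_pos"].round(1),s["eef_rot"],s["gripper_width"],s["wrist_force"])
Q=(P-s["eef_pos"])@R.from_quat(s["eef_rot"]).as_matrix()
for nm,c in(("left",(606.7,166.4)),("right",(611.9,77.2))):
    print(nm,((np.array([*c,119])-s["eef_pos"])@R.from_quat(s["eef_rot"]).as_matrix()/25).round(3))
E
```

```text
9.8 [611.6  75.4 275.2] [ 6.84390620e-01  7.29115528e-01 -1.61744857e-04  1.55501333e-05] 0.33881671992825024 [-0.04016136  0.83175082 -4.11915593]
left [3.647 0.035 6.247]
right [0.073 0.017 6.248]
```

View pics/w3.png

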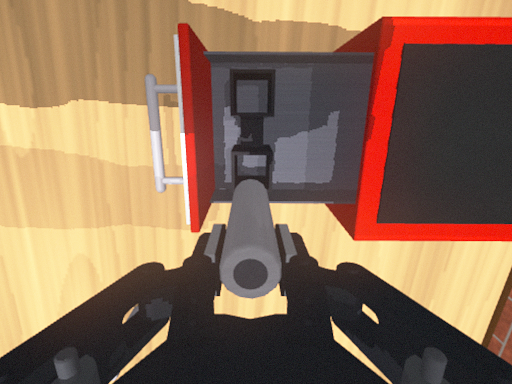

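The pin hangs straight in the jaws with its lower end just over the right cell's rim at (253,170). The left cell is at (252,93).

Emit:
{"api": "move_arm", "payload": {
  "series": [
    [0.07,0.02,0.4,0,0,0],
    [0,0,0.8,0,0,0],
    [0,0,0.8,0,0,0],
    [0,0,0.8,0,0,0],
    [0,0,0.7,0,0,0],
    [0,0,0.6,0,0,0],
    [0,0,0.6,0,0,0],
    [0,0,0.6,0,0,0],
    [0,0,0.5,0,0,0],
    [0,0,0.4,0,0,0],
    [0,0,0,0,0,0],
    [0,0,0,0,0,0]
  ]
}}

```text
time: 10.8
eef_pos: [611.9, 77.8, 119.8]
eef_rot: [0.684, 0.729, -0.0, -0.0]
wrist_force: [-0.7, 0.5, -3.9]
gripper_width: 0.337
```

Emit:
{"api": "move_arm", "payload": {
  "series": [
    [0,0,0.1,0,0,0],
    [0,0,0,0,0,0],
    [0,0,0,0,0,0]
  ]
}}

```text
time: 11.05
eef_pos: [612.1, 78.2, 117.9]
eef_rot: [0.684, 0.73, 0.0, 0.0]
wrist_force: [0.1, -0.4, -3.8]
gripper_width: 0.336
```

Emit:
{"api": "move_arm", "payload": {
  "series": [
    [0,0,0,0,0,0],
    [0,0,0,0,0,0],
    [0,0,0,0,0,0],
    [0,0,0,0,0,0],
    [0,0,-0.4,0,0,0],
    [0,0,-1,0,0,0],
    [0,0,-1,0,0,0],
    [0,0,-1,0,0,0],
    [0,0,-1,0,0,0],
    [0,0,-1,0,0,0],
    [0,0,-0.8,0,0,0],
    [0,0,0,0,0,0]
  ],
  "fingers": -0.1
}}

```text
time: 12.05
eef_pos: [613.1, 78.2, 278.3]
eef_rot: [0.684, 0.73, 0.002, 0.003]
wrist_force: [0.1, -0.3, 0.1]
gripper_width: 0.55
```

```bash
python3 - <<'E'
from h import *
f=grab("wrist"); s=bot.get_state(); save(f,"w4.png"); P=cloud(f); np.save("w4.npy",P);print(s["time"],s["eef_pos"].round(1),s["gripper_width"])
m=(abs(P[...,2]-136)<5).astype(np.uint8); k,l,st,c=cv2.connectedComponentsWithStats(m)
for i in range(1,k):
    if st[i,4]>60:
        q=P[l==i]; lo,hi=np.percentile(q,[1,99],axis=0); print(c[i].round(),st[i,4],((lo+hi)/2).round(1),(hi-lo).round(1),np.median(q[:,2]))
print(((np.array([429.5,-215.4,275])-s["eef_pos"])@R.from_quat(s["eef_rot"]).as_matrix()/25).round(2))
E
```

```text
12.1 [612.8  78.2 275.8] 0.5534910404121288
[193. 124.] 405 [554.5 121.6 136. ] [ 10.8 183.8   9.8] 136.24286816836064
[179. 129.] 666 [542.  118.4 139.7] [ 12.2 175.9   2.5] 140.0008916489797
[248. 181.] 620 [610.8  79.5 135.8] [27.8 27.6  5.9] 136.97741606964266
[-11.25  -8.07  -0.  ]
```

View pics/w4.png

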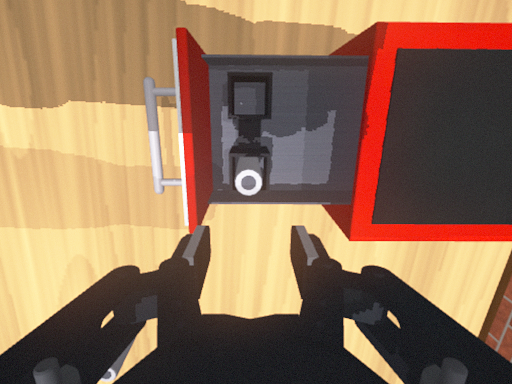

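The first pin stands in the right cell at (249,182), top at z≈136, so it is on the floor. Next is pin B.

Emit:
{"api": "move_arm", "payload": {
  "series": [
    [-0.6,-0.4,0,0,0,0],
    [-0.95,-0.7,0,0,0,0],
    [-1,-0.7,0,0,0,0],
    [-1,-0.7,0,0,0,0],
    [-1,-0.7,0,0,0,0],
    [-1,-0.7,0,0,0,0],
    [-1,-0.7,0,0,0,0],
    [-1,-0.7,0,0,0,0],
    [-1,-0.7,0,0,0,0],
    [-1,-0.7,0,0,0,0],
    [-1,-0.7,0,0,0,0],
    [-0.7,-0.67,0,0,0,0]
  ],
  "fingers": -0.3
}}

```text
time: 13.1
eef_pos: [427.6, -216.9, 272.1]
eef_rot: [0.684, 0.729, -0.0, -0.0]
wrist_force: [0.6, -0.7, -0.9]
gripper_width: 0.65
```

Emit:
{"api": "move_arm", "payload": {
  "series": [
    [0,0,0,0,0,0],
    [0,0,0,0,0,0],
    [0,0,0,0,0,0]
  ]
}}

```text
time: 13.35
eef_pos: [428.8, -215.2, 272.4]
eef_rot: [0.684, 0.729, 0.0, -0.0]
wrist_force: [0.4, 0.4, -0.0]
gripper_width: 0.651
```

```bash
python3 pin.py
```

```text
13.4 [ 429.1 -214.9  272.5] 0.652003860341757
[251. 179.] 581 [ 429.  -214.5  118.5] [27.5 27.3  8.5] (429.31640625, -214.924072265625, 14.864801406860352) tool [-6.000e-03  1.100e-02  6.901e+00]
```

Emit:
{"api": "move_arm", "payload": {
  "series": [
    [0,0,0.5,0,0,0],
    [0,0,0.9,0,0,0],
    [0,0,0.9,0,0,0],
    [0,0,0.9,0,0,0],
    [0,0,0.9,0,0,0],
    [0,0,0.9,0,0,0],
    [0,0,0.9,0,0,0],
    [0,0,0.6,0,0,0],
    [0,0,0.4,0,0,0],
    [0,0,0,0,0,0],
    [0,0,0,0,0,0]
  ]
}}

```text
time: 14.32
eef_pos: [429.2, -214.6, 100.1]
eef_rot: [0.683, 0.73, -0.0, -0.001]
wrist_force: [-0.0, -0.5, -0.1]
gripper_width: 0.649
```

Emit:
{"api": "move_arm", "payload": {
  "series": [
    [0,0,0,0,0,0],
    [0,0,0,0,0,0],
    [0,0,0,0,0,0],
    [0,0,0,0,0,0],
    [0,0,0,0,0,0],
    [0,0,0,0,0,0]
  ],
  "fingers": 1
}}

```text
time: 14.82
eef_pos: [429.6, -215.7, 101.3]
eef_rot: [0.684, 0.73, 0.0, 0.001]
wrist_force: [1.1, 1.3, 5.1]
gripper_width: 0.337
```

Emit:
{"api": "move_arm", "payload": {
  "series": [
    [0,0,-0.4,0,0,0],
    [0,0,-0.9,0,0,0],
    [0,0,-0.9,0,0,0],
    [0,0,-0.9,0,0,0],
    [0,0,-0.9,0,0,0],
    [0,0,-0.9,0,0,0],
    [0,0,-0.9,0,0,0],
    [0,0,-0.9,0,0,0],
    [0,0,-0.5,0,0,0],
    [0,0,0,0,0,0]
  ]
}}

```text
time: 15.65
eef_pos: [429.3, -215.9, 282.7]
eef_rot: [0.684, 0.729, 0.0, 0.002]
wrist_force: [0.1, -0.1, -4.8]
gripper_width: 0.334
```

```bash
python3 - <<'E'
from h import *
s=bot.get_state(); print(s["eef_pos"],s["gripper_width"],s["wrist_force"])
print(((np.array([606.7,166.4,119])-s["eef_pos"])@R.from_quat(s["eef_rot"]).as_matrix()/25).round(2))
E
```

```text
[ 429.32379213 -215.86130151  282.69073239] 0.3344719869364898 [ 0.12617636 -0.07161657 -4.82719369]
[14.82  8.05  6.53]
```

Emit:
{"api": "move_arm", "payload": {
  "series": [
    [0.4,0.2,0,0,0,0],
    [0.8,0.4,0,0,0,0],
    [1,0.55,0,0,0,0],
    [1,0.55,0,0,0,0],
    [1,0.55,0,0,0,0],
    [1,0.55,0,0,0,0],
    [1,0.55,0,0,0,0],
    [1,0.55,0,0,0,0],
    [1,0.55,0,0,0,0],
    [1,0.55,0,0,0,0],
    [1,0.55,0,0,0,0],
    [1,0.55,0,0,0,0]
  ]
}}

```text
time: 16.65
eef_pos: [562.7, 75.9, 278.4]
eef_rot: [0.684, 0.73, -0.001, -0.001]
wrist_force: [-0.7, -0.9, -5.0]
gripper_width: 0.335
```

Emit:
{"api": "move_arm", "payload": {
  "series": [
    [1,0.55,0,0,0,0],
    [1,0.55,0,0,0,0],
    [1,0.55,0,0,0,0],
    [0.6,0.3,0,0,0,0],
    [0,0,0,0,0,0],
    [0,0,0,0,0,0],
    [0,0,0,0,0,0],
    [0,0,0,0,0,0]
  ]
}}

```text
time: 17.32
eef_pos: [605.3, 166.2, 279.7]
eef_rot: [0.684, 0.729, -0.001, -0.0]
wrist_force: [0.4, -0.5, -4.4]
gripper_width: 0.33
```

```bash
python3 - <<'E'
from h import *
f=grab("wrist"); s=bot.get_state(); save(f,"w5.png"); print(s["eef_pos"],s["eef_rot"],s["gripper_width"],s["wrist_force"])
print(((np.array([606.7,166.4,118])-s["eef_pos"])@R.from_quat(s["eef_rot"]).as_matrix()/25).round(2))
P=cloud(f);c=np.array([606.7,166.4]); 
a=np.radians(3.69); ex=np.array([np.cos(a),np.sin(a)]); t=(abs(P[...,2]-142)<5); e=P[t][:,:2]@ex; e=e[(e>500)&(e<620)]; print("panel top ex",np.percentile(e,[2,98]))
E
```

```text
[605.46517898 166.05268931 280.06983678] [ 6.84281212e-01  7.29218168e-01 -2.51221469e-04 -1.51239136e-04] 0.3380829157043741 [ 0.50167542  0.02743507 -4.83621238]
[0.01 0.05 6.48]
panel top ex [547.08926299 561.64147333]
```

View pics/w5.png

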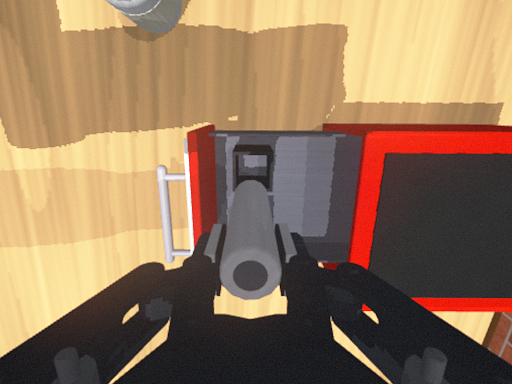

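Pin B hangs straight, with its lower end just above the left cell at (253,165). The panel hasn't moved. Lowering by 162 mm.

Emit:
{"api": "move_arm", "payload": {
  "series": [
    [0.01,0.05,0.4,0,0,0],
    [0,0,0.8,0,0,0],
    [0,0,0.8,0,0,0],
    [0,0,0.8,0,0,0],
    [0,0,0.7,0,0,0],
    [0,0,0.7,0,0,0],
    [0,0,0.6,0,0,0],
    [0,0,0.6,0,0,0],
    [0,0,0.6,0,0,0],
    [0,0,0.4,0,0,0],
    [0,0,0,0,0,0],
    [0,0,0,0,0,0]
  ]
}}

```text
time: 18.37
eef_pos: [606.9, 166.7, 120.0]
eef_rot: [0.684, 0.729, -0.0, -0.0]
wrist_force: [0.2, 0.1, -4.5]
gripper_width: 0.336
```

Emit:
{"api": "move_arm", "payload": {
  "series": [
    [0,0,0.1,0,0,0],
    [0,0,0,0,0,0],
    [0,0,0,0,0,0]
  ]
}}

```text
time: 18.62
eef_pos: [607.2, 167.0, 118.0]
eef_rot: [0.684, 0.73, 0.0, 0.0]
wrist_force: [0.1, 0.3, -5.0]
gripper_width: 0.331
```

Emit:
{"api": "move_arm", "payload": {
  "series": [
    [0,0,0,0,0,0],
    [0,0,0,0,0,0],
    [0,0,0,0,0,0],
    [0,0,0,0,0,0],
    [0,0,-0.4,0,0,0],
    [0,0,-1,0,0,0],
    [0,0,-1,0,0,0],
    [0,0,-1,0,0,0],
    [0,0,-1,0,0,0],
    [0,0,-1,0,0,0],
    [0,0,-0.9,0,0,0],
    [0,0,0,0,0,0]
  ],
  "fingers": -0.1
}}

```text
time: 19.62
eef_pos: [608.1, 167.3, 281.2]
eef_rot: [0.684, 0.73, 0.003, 0.002]
wrist_force: [0.1, -0.3, 1.2]
gripper_width: 0.552
```

```bash
python3 - <<'E'
from h import *
f=grab("wrist"); s=bot.get_state(); save(f,"w6.png"); P=cloud(f);print(s["time"],s["eef_pos"].round(1),s["gripper_width"],s["wrist_force"])
m=(abs(P[...,2]-136)<5).astype(np.uint8); k,l,st,c=cv2.connectedComponentsWithStats(m)
for i in range(1,k):
    if st[i,4]>60:
        q=P[l==i]; lo,hi=np.percentile(q,[1,99],axis=0); print(c[i].round(),st[i,4],((lo+hi)/2).round(1),(hi-lo).round(1),np.median(q[:,2]))
a=np.radians(3.69); ex=np.array([np.cos(a),np.sin(a)]); t=(abs(P[...,2]-142)<5); e=P[t][:,:2]@ex; e=e[(e>500)&(e<620)]; print("panel top ex",np.percentile(e,[2,98]))
E
```

```text
19.6667 [607.8 167.2 278.7] 0.5493128075793643 [ 0.12705691 -0.32198361 -0.90093837]
[196. 176.] 182 [549.3 166.1 136. ] [11.3 99.9  9.9] 136.1359295610606
[382. 131.] 99 [746.8 227.2 136.1] [79.   9.9  8.3] 135.9500967856922
[184. 185.] 312 [539.8 156.8 139.4] [  8.7 100.4   3. ] 139.9417865929111
[248. 181.] 603 [606.5 167.8 135.4] [27.5 27.7  6.2] 136.95131887814006
[247. 254.] 490 [610.9  80.  135.2] [27.4 27.3  7.1] 136.76003826870408
panel top ex [547.35241531 618.20250007]
```

View pics/w6.png

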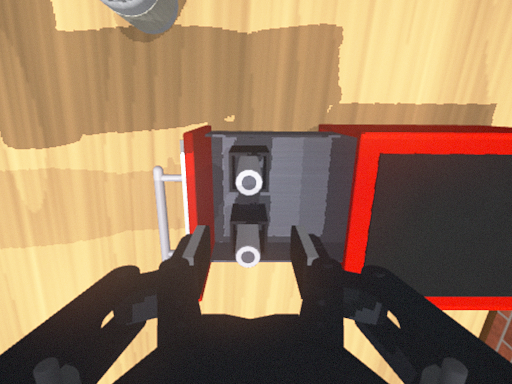

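Both pins stand in their cells at (249,182) and (248,257), tops at z≈136. The panel edge is unchanged and the gripper is clear.

```bash
python3 -c "
from station import bot
print(bot.hand_in())"
```

```text
the job is handed in; nothing more can be done
None
```

I pulled the drawer out by its handle to the stop, set one long pin in each cell, and handed the job in at about 19.7 s. The hand-in gives no verdict, so success is judged from my own checks.

- **Drawer:** the pull ended firmly against the stop at about 32 N. The panel edge read 547.1 mm along the cabinet's axis before the pins went in and 547.4 mm after, so it did not slide back.
- **Pins:** both stand upright with their tops at about 137 mm (136 mm would be exactly on the floor). They are about 1–3 mm from the measured cell centres, against a limit of 16 mm.
- **Gripper:** at hand-in it was open and about 140 mm above the pins, touching nothing.
- **Sleeve, tin and spanner:** the arm never went near them and no contact force showed. I did not re-measure their positions at the end.
- **Failed or disagreeing checks:** the first cabinet outline came out 245 mm deep instead of 240 because it included the drawer panel's top, so I replaced it with a wrist-camera measurement. In the last check the panel's far edge was spoiled by the pin tops, so only the near edge counts. No check failed.

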